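# Shift the tube mixer into third

### The arm

A 7-joint arm with a two-finger parallel gripper is mounted at the origin on the work surface. World frame = base frame: x ahead of the robot, y to its left, z up, the work surface at z = 0. Lengths are in m, angles in rad, forces in N, time in s.
With the tool pointing down it reaches from about 0.425 to 0.875 m from the base axis. Payload 4.7 kg.
Tool frame: the origin (TCP) lies where the fingers leave the gripper's body, on its centre line; the fingertips stand ahead of it and the grasp point (between the pads) lies 51 mm ahead of it (robot.tcp_to_tips is the z of the fingertips in the tool frame, in m); z points along the fingers, y is the line along which they close (so a half turn about z gives the same grasp; the last joint's range is limited). The gripper opens to 87 mm and grips with 3 to 60 N. Pads are 19 mm wide; open, the fingers measure 117 mm over their backs; the gripper's body (75 mm by 190 mm) begins 51 mm behind the grasp point.
Start: joints at [1.121, 0.321, -0.07, 1.45, 0.023, 1.371, -0.057], TCP at [0.291, -0.581, 0.292] pointing down, gripper open.
Joint ranges: [-2.86, 2.86], [-0.3, 2.09], [-1.38, 1.24], [0.06, 2.45], [-1.56, 4.7], [0.09, 2.05], [-2.69, 2.69]. Speed limits (rad/s): [2.57, 2.57, 3.14, 3.14, 3.14, 3.14, 3.14].

### API

Orientations are given as a rotation vector (axis times angle).
In Python, from bench import sensors, eyes, job, robot gives the robot as it stands. The module is installed in compiled form; this text tells all that it offers.
- The arm moves only by the tool carry_out, never from a script. Its argument "series" is a list of rows, each a list of 3 entries, a list of its own where there are three numbers: the shift along the tool's x, y, z in mm, then the turn about the tool's z in rad, then the finger opening in mm, from 0 to 87. A call has 1 to 10 rows; each row shifts and turns the commanded pose from where the row before left it, along the tool's axes as they then stand; what a row does not reach is not made up. A row lasts 1/8 s, in which the tool goes at most 62.5 mm and 10.7 degrees, less where a joint would pass 70% of its speed; a pose out of reach is approached as far as the arm can. A call is refused whole if a number of a shift passes 62.5 or a number of a turn 0.188, either way. A call with a gripper value outside its range is refused whole. The fingers move at their own pace and stop on an object; the grip force is fixed at half the most. Time passes only in rows, so rows that do not move let the fingers close. It gives the time, the measured TCP pose, the force, the opening and the grip force at its end, in the units of the state.
- sensors.sense(): the state, without advancing time (a new reading comes with each control period).
- eyes.capture(name): name is "scene" or "top" or "wrist"; returns the picture (480x640x3 uint8, blue, green, red); there is no depth.
- eyes.camera_params(name): a dict with "K" (3x3 intrinsics, pixels), "rvec" (rotation vector, rad) and "tvec" (3), from world to camera coordinates, as OpenCV has them. Camera axes: x right, y down, z forward; pixel columns grow to the right and rows downward; lengths in m; the calibration is good to about 2 mm. A picture is of the moment at which its call begins: read the wrist's pose just before it. camera_params takes no time and is no camera call; for the wrist camera it gives the pose at the moment of the call.
- job.finish_job(): hands the job in; it is judged then, once.
The state is a dict: "time_s": time; "joint_pos": joint angles; "dq": joint speeds; "tau": joint torques, N m; "eef_pos": TCP position; "tcp_rot": TCP orientation; "wrist_force": force on the tool from outside, world axes, zero at the start; "moment": the same for the moment, N m; "opening": finger opening in m; "grasp_force": force on a finger pad.
Only numpy, scipy, OpenCV 4.12 (cv2) and the standard library are available. Lean on these libraries where they do the work, as an engineer would, in place of code of your own. Each camera call takes 0.05 s, during which the arm holds its last target. There are 200 camera calls.

### The job

Put the roller mixer's purple gear lever into third: with the fingertips, push it along its left-hand slot to the cross-slot if it is not there already, push it across to the right, then push it forward (away from the robot) until it is fully home in the far right slot, marked green. On the way do not let it run into the near right slot, marked red, do not grip the knob or force it hard against its gate, and leave the sample tubes, bottle and cup where they stand.

Things in the scene. Friction and masses are not known exactly. Their poses are not given: they have to be found in the camera images.
- mixer: White roller mixer, fixed: housing 200 mm deep (x), 340 wide (y), top at 82 mm; black rollers with blue end cheeks, 67 to 267 mm left (+y) of the gate, tops (and tubes lying on them) up to 127 mm over the bench. Origin on the bench straight below the gate's centre; x points forward (away from the robot, turned by up to 0.35 rad), y left, z up.
- gate (a point): Centre of the H gate in a steel plate (96 x 102 mm, top 92 mm over the bench); axes as the mixer's. Two 15 mm wide slots run forward and back, joined at their middle by a 17 mm wide cross-slot through this point. Coloured dots beside the ends: first far left, white; second near left, yellow; third far right, green; fourth near right, red. The 10 mm stem pivots 72 mm below this point.
- third (a point): Middle of the green dot at the far end of the third slot, on the plate: 38 mm forward and 14.5 mm right of the gate's centre.
- knob: Purple block knob on top of the lever's stem, 36 x 36 mm and 40 mm tall; origin at its centre, 160 mm from the pivot along the stem (so 88 mm above the plate when upright, about 82 mm when leaning into a slot). It leans with the lever: a lean of 0.28 rad puts it 44 mm off. Its flat sides face forward, back, left and right of the mixer.
- cross (a joint): Sideways lean of the lever, rad, positive to the right: about -0.22 to -0.17 in the left slots, 0.17 to 0.22 in the right slots, 0 upright. Starts in the left slots. Dry friction: about 1.3 N at the knob moves it and it stays where it is left.
- shift (a joint): Forward lean of the lever, rad, positive forward (away from the robot): 0 in the cross-slot (play about 0.045 either way), about 0.28 at the far end of a slot, -0.28 at the near end. Starts between -0.25 and 0.25. Same friction; no springs or detents.
- tube_a: Sample tube, 13 mm across and 100 mm tall with a purple 17 mm cap, standing loose in a hole of a blue rack (120 x 80 mm, 55 mm tall, fixed, to the right of the mixer), its top 108 mm over the bench. Origin at its foot. Leave alone.
- tube_b: Second such tube in the same rack. Leave alone.
- tube_c: Third such tube in the same rack. Leave alone.
- rub: Whitish hand-rub bottle with a blue cap, 56 mm across, 130 mm tall, loose beyond the mixer. Origin at its foot. Leave alone.
- cup: White specimen cup with an orange lid, 62 mm across, 59 mm tall, loose on the near side of the mixer. Origin at its foot. Leave alone.

How it is judged:
By the outcome, as a careful person would: the job done as asked, in the order asked, and still so for the second after the job is handed in, with the robot touching nothing.
It also fails if it takes over 64 s, if anything falls off the work surface, if the arm or the gripper's body presses on something with over 40 N, if the wrist force passes 120 N, or if a joint passes its speed limit or range.

## Working session

There is one attempt and no reset: what is moved stays moved. The work goes in short steps, Python scripts to look and compute and a tool call to move; the robot and the scene stay as the last step left them, time stands still between calls to the robot, and variables do not carry over. Pictures are saved under pics/ and viewed, at most 10 in all, crops included, and the job is handed in when it is done.

Besides the shell and the picture viewer there is one more tool, called after "Request:" in YAML: its name, and indented under it one key for each argument. carry_out: Moves the arm, as the interface text tells. Its arguments: {"type":"object","properties":{"series":{"type":"array"}},"required":["series"]}

```bash
mkdir -p pics; python3 - <<'E'
from bench import sensors, eyes, job, robot
import cv2,numpy as np
s=sensors.sense()
print({k:np.round(v,3) for k,v in s.items()}, robot.tcp_to_tips)
for n in("scene","top"):
    cv2.imwrite(f"pics/{n}0.png",eyes.capture(n)); p=eyes.camera_params(n)
    R=cv2.Rodrigues(np.array(p["rvec"]))[0]; print(n,np.round(p["K"],1).tolist(),(-R.T@np.array(p["tvec"]).ravel()).round(3),R.round(2).tolist())
E
```

```text
{'time_s': np.float64(0.0), 'joint_pos': array([ 1.121,  0.322, -0.07 ,  1.452,  0.023,  1.371, -0.057]), 'dq': array([ 0.001, -0.   ,  0.001, -0.001,  0.001, -0.   , -0.001]), 'tau': array([-0.0000e+00, -4.9129e+01, -4.0400e-01, -3.1253e+01, -6.4000e-02,
        4.4000e-02,  0.0000e+00]), 'eef_pos': array([ 0.291, -0.581,  0.291]), 'tcp_rot': array([-3.056e+00, -7.220e-01,  1.000e-03]), 'wrist_force': array([ 0.458, -0.504, -0.654]), 'moment': array([ 0.028,  0.048, -0.038]), 'grasp_force': np.float64(0.0), 'opening': np.float64(0.087)} 0.0697
scene [[596.6, 0.0, 314.1], [0.0, 596.6, 236.8], [0.0, 0.0, 1.0]] [ 0.975 -0.671  0.624] [[0.88, 0.47, 0.01], [0.26, -0.47, -0.84], [-0.4, 0.74, -0.54]]
top [[586.9, 0.0, 319.1], [0.0, 586.9, 233.8], [0.0, 0.0, 1.0]] [0.456 0.018 1.057] [[-0.01, -1.0, 0.0], [-0.99, 0.01, -0.14], [0.14, -0.0, -0.99]]
```

View pics/scene0.png

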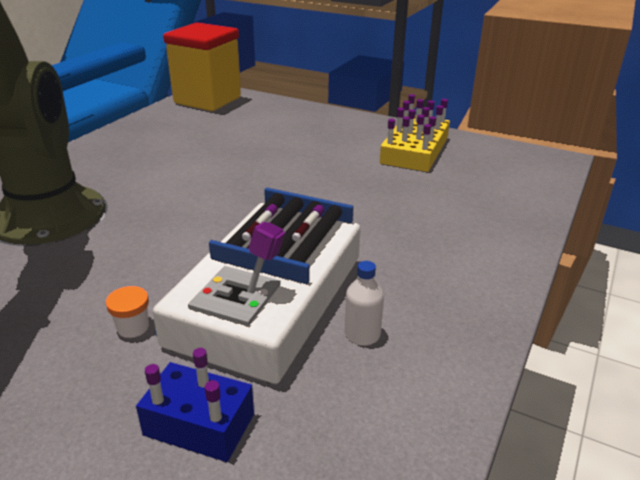

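View pics/top0.png

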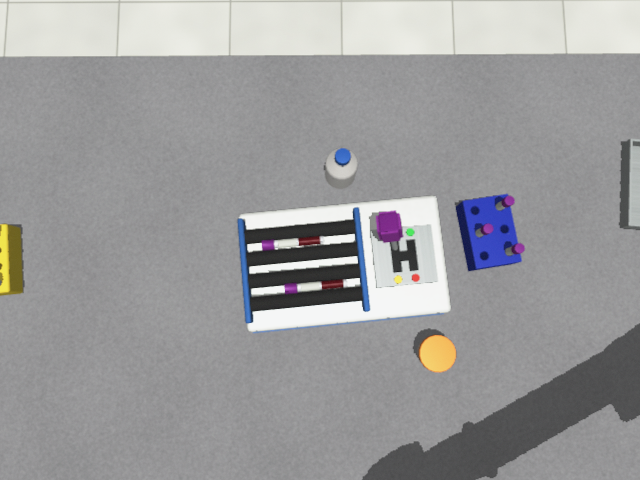

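The scene view shows the purple knob at about (265,240), leaning away from the robot. In the top view it is at (389,226), in the far-left slot (first). The dots in the top view are green (410,232), red (416,278) and yellow (398,280). Next I'll measure the gate frame and the knob.

```bash
cat > h.py <<'E'
from bench import sensors, eyes, job, robot
import cv2,numpy as np
from scipy.spatial.transform import Rotation as Ro
def cam(n):
    p=eyes.camera_params(n); R=cv2.Rodrigues(np.array(p["rvec"]))[0]; t=np.array(p["tvec"]).ravel()
    return np.array(p["K"]),R,t
def ray(n,uv):
    K,R,t=cam(n); d=R.T@np.linalg.inv(K)@np.array([*uv,1.]); return -R.T@t,d/np.linalg.norm(d)
def plane(n,uv,z):
    c,d=ray(n,uv); return c+d*(z-c[2])/d[2]
def tri(a,b):
    A=[];B=[]
    for n,uv in(a,b):
        c,d=ray(n,uv); P=np.eye(3)-np.outer(d,d); A.append(P);B.append(P@c)
    return np.linalg.lstsq(np.vstack(A),np.hstack(B),rcond=None)[0]
def blobs(img,lo,hi,box,amin=8):
    m=cv2.inRange(cv2.cvtColor(img,cv2.COLOR_BGR2HSV),lo,hi); k=np.zeros_like(m); x0,y0,x1,y1=box; k[y0:y1,x0:x1]=255
    n,l,s,c=cv2.connectedComponentsWithStats(m&k)
    o=[(int(s[i,4]),c[i].round(1),s[i,:4].tolist()) for i in range(1,n) if s[i,4]>=amin]
    return sorted(o,key=lambda q:-q[0])
HS=dict(green=((45,100,80),(75,255,255)),red=((0,150,100),(6,255,255)),yellow=((20,120,120),(32,255,255)),purple=((135,80,30),(165,255,255)))
def tool():
    s=sensors.sense(); R=Ro.from_rotvec(s["tcp_rot"]).as_matrix(); return s,R
E
python3 - <<'E'
from h import *
im={n:cv2.imread(f"pics/{n}0.png") for n in("scene","top")}
bx=dict(top=(365,200,440,295),scene=(185,215,290,325))
D={}
for c,(lo,hi) in HS.items():
    for n in bx:
        b=blobs(im[n],lo,hi,bx[n]); print(c,n,b[:2])
        if c!="purple" and b: D[n,c]=plane(n,b[0][1],.092)
        elif b: D[n,c]=b[0][1]
for k,v in D.items(): print(k,v.round(4))
print("knob tri",tri(("top",D["top","purple"]),("scene",D["scene","purple"])).round(4))
# gate from dots (38 fwd, 14.5 side)
loc=dict(green=(.038,-.0145),red=(-.038,-.0145),yellow=(-.038,.0145))
for n in bx:
    ks=[k for k in loc if (n,k) in D]; A=[];B=[]
    for k in ks:
        x,y=loc[k];A+=[[1,0,x,-y],[0,1,y,x]];B+=list(D[n,k][:2])
    r=np.linalg.lstsq(np.array(A),np.array(B),rcond=None)[0]; print(n,ks,r[:2].round(4),"yaw",np.arctan2(r[3],r[2]).round(4),np.hypot(r[2],r[3]).round(3))
s,R=tool();print(R.round(3).tolist())
E
```

```text
green top [(46, array([409.7, 231.7]), [406, 228, 8, 8])]
green scene [(44, array([253.4, 303.4]), [249, 301, 10, 6])]
red top [(37, array([415.1, 277.4]), [412, 275, 7, 6])]
red scene [(34, array([206.7, 290.1]), [203, 288, 8, 5])]
yellow top [(39, array([397.8, 279.1]), [395, 276, 7, 8])]
yellow scene [(38, array([217.1, 279. ]), [213, 277, 9, 5])]
purple top [(684, array([388.6, 226.1]), [376, 211, 27, 31])]
purple scene [(1032, array([266.3, 240. ]), [248, 222, 38, 38])]
('top', 'green') [ 0.596  -0.1368  0.092 ]
('scene', 'green') [ 0.5911 -0.1315  0.092 ]
('top', 'red') [ 0.5201 -0.1435  0.092 ]
('scene', 'red') [ 0.515  -0.1383  0.092 ]
('top', 'yellow') [ 0.5174 -0.115   0.092 ]
('scene', 'yellow') [ 0.5122 -0.1092  0.092 ]
('top', 'purple') [388.6 226.1]
('scene', 'purple') [266.3 240. ]
knob tri [ 0.5921 -0.0918  0.1762]
top ['green', 'red', 'yellow'] [ 0.5567 -0.1258] yaw 0.0919 1.002
scene ['green', 'red', 'yellow'] [ 0.5517 -0.1203] yaw 0.0892 1.007
[[0.894, 0.447, -0.001], [0.447, -0.894, 0.002], [-0.0, -0.002, -1.0]]
```

Request:
carry_out:
  series:
    - [[0,0,0],0.125,0]
    - [[0,0,0],0.125,0]
    - [[0,0,0],0.123,0]
    - [[26,-31,0],0,0]
    - [[26,-31,0],0,0]
    - [[26,-31,0],0,0]
    - [[26,-31,0],0,0]
    - [[26,-31,0],0,0]
    - [[26,-31,0],0,0]
    - [[26,-31,0],0,0]

```text
time_s: 1.35
eef_pos: [0.4528, -0.3475, 0.2918]
tcp_rot: [-3.138, -0.143, 0.001]
wrist_force: [1.2, 0.1, 0.5]
opening: 0.0013
grasp_force: 0.0
```

Request:
carry_out:
  series:
    - [[26,-31,0],0,0]
    - [[26,-31,0],0,0]
    - [[26,-31,0],0,0]
    - [[26,-31,0],0,0]
    - [[26,-31,0],0,0]
    - [[26,-31,0],0,0]
    - [[26,-31,0],0,0]
    - [[20,-20,0],0,0]
    - [[0,0,0],0,0]
    - [[0,0,0],0,0]

```text
time_s: 2.6
eef_pos: [0.6315, -0.0955, 0.2917]
tcp_rot: [3.138, 0.141, -0.002]
wrist_force: [0.4, 0.3, 0.2]
opening: 0.0002
grasp_force: 0.0
```

```bash
cat >> h.py <<'E'
G=np.array([.554,-.123]);YAW=.091
X=np.array([np.cos(YAW),np.sin(YAW)]);Y=np.array([-X[1],X[0]])
def st():
    s,R=tool(); d=s["eef_pos"][:2]-G
    print("t",round(s["time_s"],2),"local mm",(1e3*d@X).round(1),(1e3*d@Y).round(1),"z",s["eef_pos"][2].round(4),"yaw",np.arctan2(R[1,0],R[0,0]).round(3),"zax",R[:,2].round(3),"F",s["wrist_force"].round(2),"open",round(s["opening"],4))
def look(tag):
    for n in("scene","top"): cv2.imwrite(f"pics/{n}{tag}.png",eyes.capture(n))
    w=cv2.imwrite(f"pics/wrist{tag}.png",eyes.capture("wrist"))
def knob(tag):
    u={}
    for n,b in(("top",(365,190,450,300)),("scene",(185,200,300,300))):
        q=blobs(cv2.imread(f"pics/{n}{tag}.png"),*HS["purple"],b)[:1]; print(n,q); 
        if q:u[n]=q[0][1]
    if len(u)==2:
        p=tri(*u.items()); d=p[:2]-G; print("knob",(1e3*d@X).round(1),(1e3*d@Y).round(1),p[2].round(4))
E
python3 -c "
from h import *
st();look('1');knob('1')"
```

```text
t 2.6 local mm 79.6 20.3 z 0.2917 yaw 0.09 zax [-0.001 -0.001 -1.   ] F [0.42 0.32 0.16] open 0.0002
top [(677, array([388.9, 226.2]), [376, 211, 27, 31])]
scene [(1010, array([266.2, 240.4]), [248, 222, 37, 38])]
knob 40.7 27.1 0.1758
```

Request:
carry_out:
  series:
    - [[9,-7,0],0,0]
    - [[0,0,18],0,0]
    - [[0,0,18],0,0]
    - [[0,0,18],0,0]
    - [[0,0,0],0,0]
    - [[0,0,0],0,0]

```text
time_s: 3.5
eef_pos: [0.6405, -0.0867, 0.2384]
tcp_rot: [3.138, 0.142, 0.0]
wrist_force: [-0.1, -0.2, 0.4]
opening: 0.0005
grasp_force: 0.0
```

```bash
python3 -c "
from h import *
st();look('2');knob('2')
a=cv2.imread('pics/scene2.png')[180:330,150:350];cv2.imwrite('pics/c2.png',np.hstack([cv2.resize(a,(640//2*1,240)),cv2.resize(cv2.imread('pics/wrist2.png'),(320,240))]))"
```

```text
t 3.5 local mm 89.4 28.3 z 0.2384 yaw 0.091 zax [ 0. -0. -1.] F [-0.14 -0.15  0.38] open 0.0005
top [(494, array([385.6, 226. ]), [376, 211, 19, 31])]
scene [(587, array([264.1, 247. ]), [248, 235, 34, 25])]
knob 40.1 28.8 0.1642
```

View pics/c2.png

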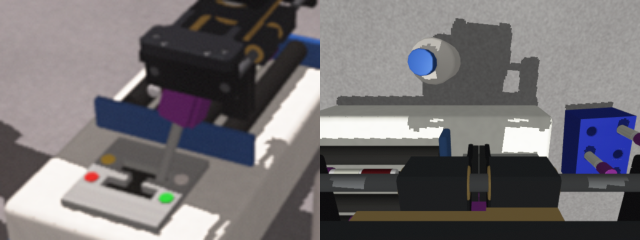

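The fingers are just beyond the knob with clear space around them, and the bottle stands well below. Next I'll pull the lever back towards the cross-slot.

Request:
carry_out:
  series:
    - [[-8,0,0],0,0]
    - [[-6,0,0],0,0]
    - [[-5,0,0],0,0]
    - [[-5,0,0],0,0]
    - [[-5,0,0],0,0]
    - [[-5,0,0],0,0]
    - [[-5,0,0],0,0]
    - [[-5,0,0],0,0]
    - [[0,0,0],0,0]

```text
time_s: 4.78
eef_pos: [0.5959, -0.0907, 0.2381]
tcp_rot: [3.138, 0.142, -0.001]
wrist_force: [0.1, -0.0, 0.2]
opening: 0.0009
grasp_force: 0.3
```

```bash
python3 -c "
from h import *
st();look('3');knob('3')
a=cv2.imread('pics/scene3.png')[180:330,150:350];cv2.imwrite('pics/c3.png',np.hstack([cv2.resize(a,(400,300)),cv2.resize(cv2.imread('pics/top3.png')[180:300,350:510],(400,300))]))"
```

```text
t 4.78 local mm 44.7 28.4 z 0.2381 yaw 0.091 zax [-0.001 -0.    -1.   ] F [ 0.13 -0.01  0.23] open 0.0009
top [(210, array([387.3, 249.2]), [379, 243, 17, 14])]
scene [(452, array([247. , 241.9]), [233, 231, 32, 22])]
knob 7.4 31.7 0.1619
```

View pics/c3.png

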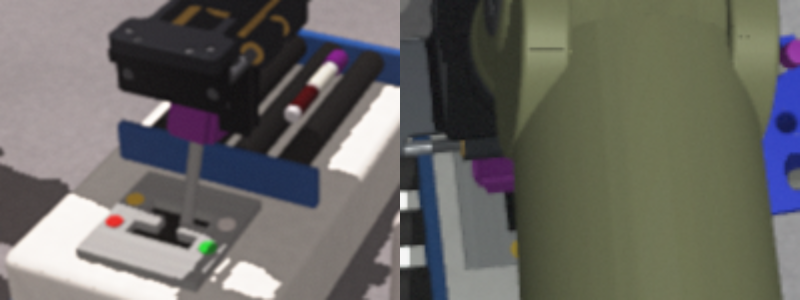

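Request:
carry_out:
  series:
    - [[-5,0,0],0,0]
    - [[-5,0,0],0,0]
    - [[-4,0,0],0,0]
    - [[0,0,0],0,0]
    - [[15,0,0],0,0]
    - [[15,0,0],0,0]
    - [[0,-25,0],0,0]
    - [[0,-35,0],0,0]
    - [[0,0,0],0,0]

```text
time_s: 6.05
eef_pos: [0.6077, -0.0248, 0.238]
tcp_rot: [-3.135, -0.153, 0.0]
wrist_force: [-0.1, 0.2, -0.1]
opening: 0.0006
grasp_force: 0.0
```

```bash
python3 -c "
from h import *
st();look('4');knob('4')
a=cv2.imread('pics/scene4.png')[180:330,150:350];cv2.imwrite('pics/c4.png',np.hstack([cv2.resize(a,(400,300)),cv2.resize(cv2.imread('pics/top4.png')[180:300,350:510],(400,300))]))"
```

```text
t 6.05 local mm 62.4 92.9 z 0.238 yaw 0.097 zax [-0.     0.002 -1.   ] F [-0.07  0.22 -0.14] open 0.0006
top []
scene [(988, array([242.2, 231.6]), [226, 215, 33, 35])]
```

View pics/c4.png

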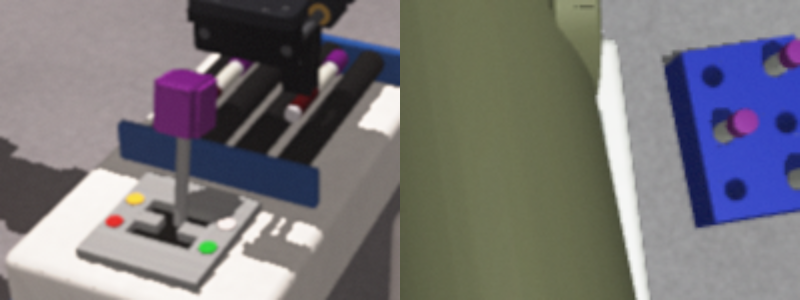

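The lever is close to upright in shift. Next I'll check the shift with the scene ray alone, calibrated against the first picture.

```bash
cat >> h.py <<'E'
def kscene(tag,box=(185,190,300,300)):
    q=blobs(cv2.imread(f"pics/scene{tag}.png"),*HS["purple"],box)[0]; z=.175
    Gs=np.array([.5517,-.1203])
    for _ in range(10):
        d=plane("scene",q[1],z)[:2]-Gs; x,y=d@X,d@Y; z=.02+np.sqrt(.16**2-x*x-y*y)
    print(tag,q[0],"scene knob mm",round(1e3*x,1),round(1e3*y,1),round(1e3*z,1),"shift",round(np.arctan2(x,z-.02),3),"cross",round(np.arctan2(-y,z-.02),3))
E
python3 -c "
from h import *
kscene('0');kscene('4')
im=cv2.imread('pics/scene4.png')[240:300,185:275];cv2.imwrite('pics/c5.png',cv2.resize(im,(720,480),interpolation=cv2.INTER_CUBIC))"
```

```text
0 1032 scene knob mm 39.4 29.8 172.2 shift 0.253 cross -0.193
4 988 scene knob mm 2.3 28.6 177.4 shift 0.014 cross -0.18
```

View pics/c5.png

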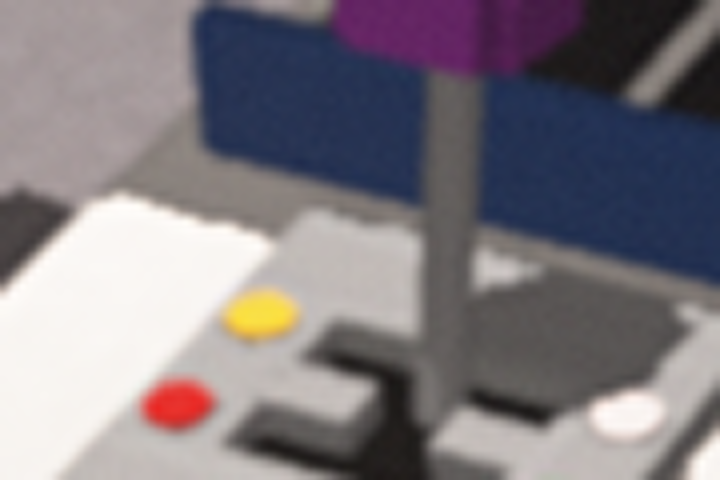

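It is in the cross-slot, with a shift of about 0.014 and the stem at (445,390) in the crop, level with the cross-slot. Next I'll push it right from its left side.

Request:
carry_out:
  series:
    - [[-20,0,0],0,0]
    - [[-20,0,0],0,0]
    - [[-20,0,0],0,0]
    - [[0,12,0],0,0]
    - [[0,8,0],0,0]
    - [[0,0,0],0,0]

```text
time_s: 6.95
eef_pos: [0.5497, -0.0565, 0.2381]
tcp_rot: [3.138, 0.139, 0.0]
wrist_force: [-0.7, 0.8, -0.8]
opening: 0.0005
grasp_force: 0.0
```

```bash
python3 -c "
from h import *
st()"
```

```text
t 6.95 local mm 1.8 66.7 z 0.2381 yaw 0.088 zax [ 0. -0. -1.] F [-0.67  0.82 -0.83] open 0.0005
```

Request:
carry_out:
  series:
    - [[0,6,0],0,0]
    - [[0,6,0],0,0]
    - [[0,6,0],0,0]
    - [[0,6,0],0,0]
    - [[0,6,0],0,0]
    - [[0,6,0],0,0]
    - [[0,5,0],0,0]
    - [[0,5,0],0,0]
    - [[0,5,0],0,0]
    - [[0,0,0],0,0]

```text
time_s: 8.2
eef_pos: [0.5535, -0.1064, 0.238]
tcp_rot: [3.138, 0.141, -0.001]
wrist_force: [-0.6, 0.5, -0.6]
opening: 0.0005
grasp_force: 0.0
```

```bash
python3 -c "
from h import *
st();look('6');kscene('6')
a=cv2.imread('pics/scene6.png')[180:330,150:350];cv2.imwrite('pics/c6.png',cv2.resize(a,(800,600)))"
```

```text
t 8.2 local mm 1.1 16.5 z 0.238 yaw 0.09 zax [-0.    -0.001 -1.   ] F [-0.62  0.46 -0.62] open 0.0005
6 1045 scene knob mm 3.0 -12.6 179.5 shift 0.019 cross 0.079
```

View pics/c6.png

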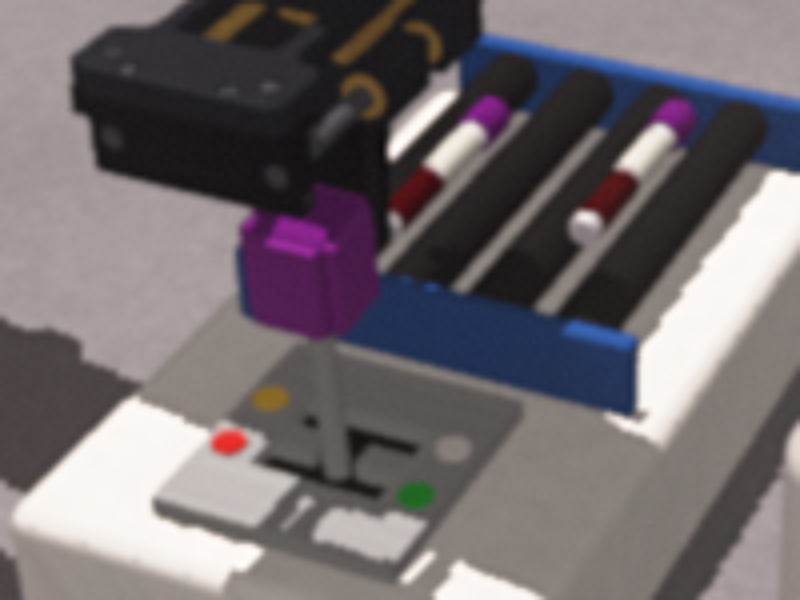

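Request:
carry_out:
  series:
    - [[0,4,0],0,0]
    - [[0,4,0],0,0]
    - [[0,3,0],0,0]
    - [[0,2,0],0,0]
    - [[0,0,0],0,0]

```text
time_s: 8.98
eef_pos: [0.5548, -0.1189, 0.2382]
tcp_rot: [3.138, 0.142, -0.0]
wrist_force: [0.1, 0.2, -0.7]
opening: 0.0002
grasp_force: 0.1
```

```bash
python3 -c "
from h import *
st();look('7');kscene('7')"
```

```text
t 8.97 local mm 1.2 4.0 z 0.2382 yaw 0.09 zax [-0. -0. -1.] F [ 0.14  0.16 -0.66] open 0.0002
7 1058 scene knob mm 3.1 -25.2 178.0 shift 0.02 cross 0.158
```

Request:
carry_out:
  series:
    - [[0,-15,0],0,0]
    - [[0,-30,0],0,0]
    - [[0,0,0],0,0]

```text
time_s: 9.5
eef_pos: [0.5507, -0.0695, 0.2385]
tcp_rot: [-3.137, -0.151, -0.001]
wrist_force: [0.8, 0.1, -0.1]
opening: 0.0007
grasp_force: 0.0
```

```bash
python3 -c "
from h import *
st();look('8');kscene('8')
im=cv2.imread('pics/scene8.png')[200:320,170:330];cv2.imwrite('pics/c8.png',cv2.resize(im,(800,600),interpolation=cv2.INTER_CUBIC))"
```

```text
t 9.5 local mm 1.6 53.6 z 0.2385 yaw 0.096 zax [ 0.     0.001 -1.   ] F [ 0.8   0.08 -0.07] open 0.0007
8 1112 scene knob mm 1.8 -24.0 178.2 shift 0.011 cross 0.151
```

View pics/c8.png

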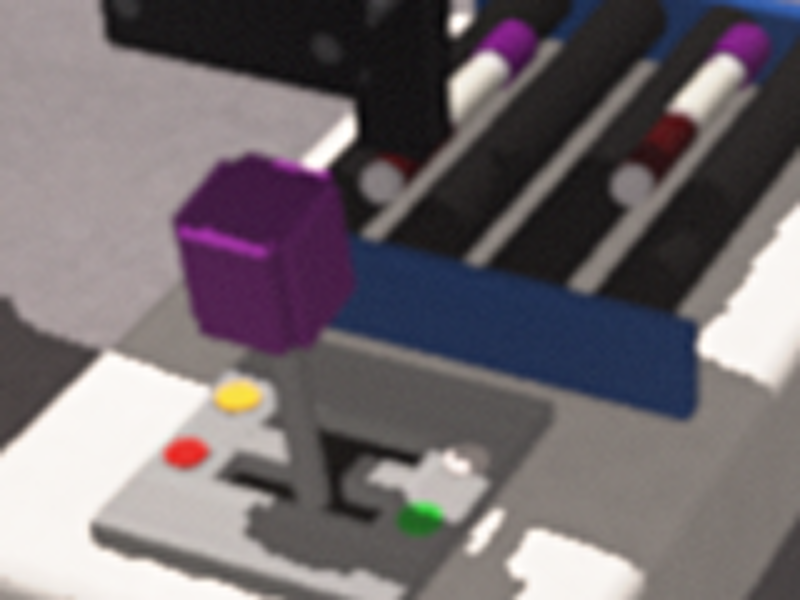

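Cross is about 0.155, just short of the middle of the right slot, so I'll push about 5 mm further.

Request:
carry_out:
  series:
    - [[0,20,0],0,0]
    - [[0,20,0],0,0]
    - [[0,6,0],0,0]
    - [[0,3,0],0,0]
    - [[0,3,0],0,0]
    - [[0,3,0],0,0]
    - [[0,0,0],0,0]

```text
time_s: 10.52
eef_pos: [0.5558, -0.1285, 0.2382]
tcp_rot: [3.138, 0.143, -0.0]
wrist_force: [-0.1, 0.2, -0.3]
opening: 0.0007
grasp_force: 0.2
```

```bash
python3 -c "
from h import *
st();look('9');kscene('9')"
```

```text
t 10.53 local mm 1.3 -5.6 z 0.2382 yaw 0.091 zax [-0. -0. -1.] F [-0.07  0.25 -0.3 ] open 0.0007
9 1078 scene knob mm 2.7 -34.6 176.2 shift 0.017 cross 0.218
```

Request:
carry_out:
  series:
    - [[0,-10,0],0,0]
    - [[0,-10,0],0,0]
    - [[-23,0,0],0,0]
    - [[-23,0,0],0,0]
    - [[0,0,0],0,0]
    - [[0,23,0],0,0]
    - [[0,23,0],0,0]
    - [[0,0,0],0,0]
    - [[0,0,0],0,0]

```text
time_s: 11.8
eef_pos: [0.5128, -0.157, 0.2381]
tcp_rot: [-3.137, -0.145, -0.0]
wrist_force: [-0.5, 0.2, 0.0]
opening: 0.0006
grasp_force: 0.0
```

```bash
python3 -c "
from h import *
st();look('10');kscene('10')"
```

```text
t 11.8 local mm -44.1 -30.2 z 0.2381 yaw 0.092 zax [ 0.     0.001 -1.   ] F [-0.49  0.15  0.03] open 0.0006
10 1114 scene knob mm 1.4 -34.1 176.3 shift 0.009 cross 0.215
```

Request:
carry_out:
  series:
    - [[8,0,0],0,0]
    - [[6,0,0],0,0]
    - [[5,0,0],0,0]
    - [[5,0,0],0,0]
    - [[5,0,0],0,0]
    - [[5,0,0],0,0]
    - [[5,0,0],0,0]
    - [[5,0,0],0,0]
    - [[5,0,0],0,0]
    - [[0,0,0],0,0]

```text
time_s: 13.2
eef_pos: [0.5614, -0.154, 0.2379]
tcp_rot: [-3.138, -0.143, 0.0]
wrist_force: [-1.2, -0.3, -0.1]
opening: 0.0005
grasp_force: 0.2
```

```bash
python3 -c "
from h import *
st();look('11');kscene('11')"
```

```text
t 13.2 local mm 4.6 -31.5 z 0.2379 yaw 0.091 zax [-0.  0. -1.] F [-1.16 -0.29 -0.08] open 0.0005
11 1148 scene knob mm 33.7 -32.5 173.0 shift 0.217 cross 0.21
```

Request:
carry_out:
  series:
    - [[2,0,0],0,0]
    - [[2,0,0],0,0]
    - [[2,0,0],0,0]
    - [[1,0,0],0,0]
    - [[0,0,0],0,0]

```text
time_s: 13.98
eef_pos: [0.5682, -0.1534, 0.2382]
tcp_rot: [3.138, 0.143, -0.0]
wrist_force: [-1.2, 0.5, -0.1]
opening: 0.0008
grasp_force: 0.4
```

Request:
carry_out:
  series:
    - [[1,0,0],0,0]
    - [[0,0,0],0,0]

```text
time_s: 14.22
eef_pos: [0.5692, -0.1534, 0.2383]
tcp_rot: [3.138, 0.143, 0.0]
wrist_force: [-1.1, 0.0, 0.2]
opening: 0.0005
grasp_force: 0.4
```

```bash
python3 -c "
from h import *
st();look('12');kscene('12')"
```

```text
t 14.22 local mm 12.3 -31.6 z 0.2383 yaw 0.091 zax [ 0. -0. -1.] F [-1.11  0.04  0.25] open 0.0005
12 1123 scene knob mm 41.1 -32.5 171.2 shift 0.266 cross 0.212
```

One millimetre at a time until the force rises at the end of the slot.

Request:
carry_out:
  series:
    - [[1,0,0],0,0]
    - [[0,0,0],0,0]

```text
time_s: 14.62
eef_pos: [0.5701, -0.1533, 0.2382]
tcp_rot: [3.138, 0.143, 0.0]
wrist_force: [-0.2, -0.4, -1.2]
opening: 0.0004
grasp_force: 0.4
```

Request:
carry_out:
  series:
    - [[1,0,0],0,0]
    - [[0,0,0],0,0]

```text
time_s: 14.88
eef_pos: [0.5711, -0.1532, 0.2382]
tcp_rot: [3.138, 0.143, -0.0]
wrist_force: [-1.1, 0.4, -0.4]
opening: 0.0004
grasp_force: 0.5
```

```bash
python3 -c "
from h import *
st();look('13');kscene('13')"
```

```text
t 14.88 local mm 14.3 -31.6 z 0.2382 yaw 0.091 zax [-0. -0. -1.] F [-1.06  0.37 -0.42] open 0.0004
13 1118 scene knob mm 43.1 -32.3 170.7 shift 0.278 cross 0.211
```

Request:
carry_out:
  series:
    - [[1,0,0],0,0]
    - [[0,0,0],0,0]

```text
time_s: 15.28
eef_pos: [0.5719, -0.1531, 0.2381]
tcp_rot: [3.138, 0.143, -0.001]
wrist_force: [-2.3, 0.0, -2.0]
opening: 0.0005
grasp_force: 0.9
```

```bash
python3 -c "
from h import *
st();look('14');kscene('14')"
```

```text
t 15.28 local mm 15.1 -31.6 z 0.2381 yaw 0.091 zax [-0.001 -0.    -1.   ] F [-2.25  0.03 -2.04] open 0.0005
14 1115 scene knob mm 43.7 -32.3 170.5 shift 0.282 cross 0.211
```

The force has started to rise at a shift of about 0.28, so the lever is at the slot end. I'll retreat and verify.

Request:
carry_out:
  series:
    - [[-10,0,0],0,0]
    - [[-25,0,0],0,0]
    - [[-25,0,0],0,0]
    - [[0,0,-30],0,0]
    - [[-30,0,-30],0,0]
    - [[-30,30,0],0,0]
    - [[0,0,0],0,0]
    - [[0,0,0],0,0]

```text
time_s: 16.42
eef_pos: [0.4555, -0.1935, 0.2986]
tcp_rot: [3.138, 0.142, 0.002]
wrist_force: [0.2, 1.0, -0.3]
opening: 0.0003
grasp_force: 0.0
```

```bash
python3 -c "
from h import *
st();look('15');kscene('15')
a=cv2.imread('pics/scene15.png');b=cv2.imread('pics/top15.png')
cv2.imwrite('pics/c15.png',np.hstack([cv2.resize(a[180:480,90:390],(400,400)),cv2.resize(b[130:390,310:570],(400,400))]))"
```

```text
t 16.43 local mm -104.5 -61.3 z 0.2986 yaw 0.091 zax [ 0.002 -0.    -1.   ] F [ 0.24  0.98 -0.27] open 0.0003
15 1101 scene knob mm 43.7 -31.5 170.7 shift 0.282 cross 0.206
```

View pics/c15.png

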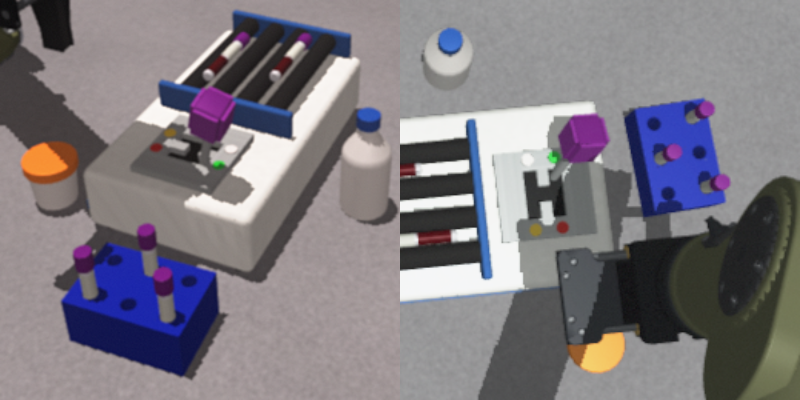

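The picture shows the lever home in the far-right slot: knob at (212,113) in the left half, stem beside the green dot. The tubes, bottle and cup are where they were and the robot is clear of everything.

```bash
python3 -c "
from bench import job
print(job.finish_job())"
```

```text
the job is handed in; nothing more can be done
None
```

The lever is in third: the last picture shows it at the end of the green far-right slot (forward lean about 0.28 rad), with the tubes, bottle and cup undisturbed and the arm clear, and I handed the job in at about 16 s.

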